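Close the squat tin at the coffee stall

TASK

At the coffee stall two metal tins stand with their wooden screw lids left loose. Screw the lid of the short, squat tin down clockwise until it is fully home, regripping its knob as often as you need, then let go. Leave the lid of the tall tin loose as it is.

Things in the scene. Friction and masses are not known exactly. Their poses are not given: they have to be found in the camera images.
- squat_lid (a joint): Screw lid of the squat tin, rad: 0 is fully home at a hard stop; grows as it is unscrewed (counter-clockwise from above). Starts 2.6 to 3.8 rad open. Clockwise turning lowers the value and sinks the lid 2 mm per rad, closing the 5 to 8 mm gap under it. Turns stiffly (about 0.08 N m), stays where it is left, cannot come off.
- squat_lid_knob (a point): Grip point on the upright screw axis of the squat tin's lid (z up). On the wooden lid, a disc 84 mm across and 18 mm thick, stands a pale round straight-sided knob, 40 mm across and 40 mm tall, gripped from above at any yaw. The point is 26 mm above the lid's top face, 14 mm below the knob's top; 119 mm above the table when home, 124 to 127 at the start.
- squat_tin: The squat bright-metal tin: 104 mm in diameter, 75 mm high, on a 124 mm square wooden foot, fixed to the table. Origin: centre of the foot's underside, on the screw axis, z up. It stands left or right, at least 250 mm from the tall tin; low crockery under 60 mm high stands between.
- tall_lid_mark (a point): Dark mark on the lid of the other, tall tin (92 mm in diameter, 135 mm high, 112 mm square foot, fixed), 36 mm from that lid's axis along the point's x axis, z up. Its lid and knob are the same size as the squat tin's; the knob's top is about 200 mm above the table. This lid is loose too and is to be left so.
Mind the look-alikes: they are no part of the job. Leave any pink or turquoise look-alike of the squat_tin alone.

How it is judged:
At the end, for the whole second after the job is handed in: The squat tin's lid is screwed home (within 0.2 rad, 11 degrees, of its stop) and at rest, and the mark on the tall tin's lid is within 12 mm of where it started (value of joint squat_lid below 0.2 rad and velocity of joint squat_lid between -0.05 and 0.05 rad/s and distance of tall_lid_mark from where it was at the start of the episode below 0.012 m); the robot touches nothing.
It fails at once if the lid of the tall tin is turned (its mark moved by more than 12 mm) (distance of tall_lid_mark from where it was at the start of the episode above 0.012 m).
It also fails if it takes over 48 s, if anything falls off the work surface, if the arm or the gripper's body presses on something with over 40 N, if the wrist force passes 120 N, or if a joint passes its speed limit or range.

ROBOT

A 6-joint arm with a two-finger parallel gripper is mounted at the origin on the work surface. World frame = base frame: x ahead of the robot, y to its left, z up, the work surface at z = 0. Lengths are in m, angles in rad, forces in N, time in s.
With the tool pointing down it reaches from about 0.2 to 0.875 m from the base axis. Payload 3.4 kg.
Tool frame: the origin (TCP) lies midway between the tips of the shut fingers; the grasp point (between the pads) lies robot.pinch_z behind it (robot.pinch_z is the distance from the TCP to the grasp point, in m); z points along the fingers, y is the direction in which the jaws open and shut (so a half turn about z gives the same grasp; the last joint's range is limited). The gripper opens to 94 mm and grips with 3 to 60 N. Pads are 16 mm wide; open, the fingers measure 119 mm over their backs; the gripper's body (75 mm by 177 mm) begins 78 mm behind the grasp point.
Start: joints at [-1.459, 0.276, 1.505, -0, 1.361, -0.121], TCP at [0.133, -0.56, 0.205] pointing down, gripper open.
Joint ranges: [-2.89, 2.89], [-0.75, 2.08], [0.22, 2.7], [-1.18, 4.32], [0.11, 2.71], [-2.7, 2.7]. Speed limits (rad/s): [2.57, 2.57, 3.14, 3.14, 3.14, 3.14].

INTERFACE

Orientations are given as a unit quaternion [x, y, z, w].
In Python, from bench import robot gives the robot as it stands.
- The arm moves only by the tool jog_arm, never from a script. Its argument "deltas" is a list of rows, each a list of 7 numbers: the shift along the world's x, y, z in m, then the turn, a rotation vector about the world's x, y, z in rad, then the gripper command: -1 is fully open, 1 is shut, values between are in proportion. In form: [[tx, ty, tz, wx, wy, wz, grip], ...]. A call has 1 to 12 rows; each row is the pose to reach, as a shift and turn from the pose commanded when the call began; what a row does not reach only later rows make up. A row lasts 1/12 s, in which the tool goes at most 41.7 mm and 7.16 degrees, less where a joint would pass 70% of its speed; a pose out of reach is approached as far as the arm can. A call with a gripper value outside its range is refused whole. The fingers move at their own pace and stop on an object; the grip force is fixed at half the most. Time passes only in rows, so rows that repeat a pose let the fingers close. It gives the time, the measured TCP pose, the force and the opening at its end, in the units of the state.
- robot.observe(): the state, without advancing time (a new reading comes with each control period).
- robot.grab_frame(name): name is "scene" or "top" or "wrist"; returns a dict with "img" (420x560x3 uint8, blue, green, red), "intrinsics" (3x3 intrinsics, pixels), "T" (4x4, takes a point from camera to world coordinates). Camera axes: x right, y up, looking along -z (the intrinsics and any distortion apply to the point x, -y, -z); pixel columns grow to the right and rows downward; lengths in m; the calibration is good to about 2 mm. A picture is of the moment at which its call begins. There is no depth.
- robot.job_done(): hands the job in, once; it reports no verdict.
The state is a dict: "time_s": time; "q": joint angles; "joint_velocities": joint speeds; "joint_efforts": joint torques, N m; "tool_pos": TCP position; "eef_rot": TCP orientation; "ft_force": force on the tool from outside, world axes, zero at the start; "ft_torque": the same for the moment, N m; "width": opening from 0.0 (shut) to 1.0 (fully open).
Only numpy, scipy, OpenCV 4.12 (cv2) and the standard library are available. Lean on these libraries where they do the work, as an engineer would, in place of code of your own. Each camera call takes 0.05 s, during which the arm holds its last target. There are 200 camera calls.

## Working session

There is one attempt and no reset: what is moved stays moved. The work goes in short steps, Python scripts to look and compute and a tool call to move; the robot and the scene stay as the last step left them, time stands still between calls to the robot, and variables do not carry over. Pictures are saved under pics/ and viewed, about 8 in all and at most 12, crops included, and the job is handed in when it is done.

Besides the shell and the picture viewer there is one more tool, called after "Emit:" as name(argument=value, ...) on one line, values as JSON. jog_arm: Moves the arm, as the interface text tells. Its arguments: {"type":"object","properties":{"deltas":{"type":"array","items":{"type":"array","items":{"type":"number"}}}},"required":["deltas"]}

```bash
mkdir -p pics
python3 - <<'E'
from bench import robot
import cv2,numpy as np
o=robot.observe();print(o, robot.pinch_z)
ims=[]
for n in("scene","top"):
    f=robot.grab_frame(n);cv2.imwrite(f"pics/{n}0.png",f["img"]);print(n,f["intrinsics"],f["T"])
    np.savez(f"pics/{n}0.npz",**{k:f[k] for k in("img","intrinsics","T")})
E
```

```text
{'time_s': 0.0, 'q': array([-1.45899109e+00,  2.76532092e-01,  1.50608143e+00, -4.09602441e-06,
        1.36067900e+00, -1.21017152e-01]), 'joint_velocities': array([ 3.09594210e-03, -3.75452736e-05, -1.22698092e-03, -4.05557538e-04,
        8.04194757e-04, -2.06286978e-05]), 'joint_efforts': array([ 2.02317738e-04, -4.04584372e+01, -2.37235719e+01,  7.02007301e-02,
        3.42239253e-02, -1.30910798e-04]), 'tool_pos': array([ 0.13258912, -0.5589448 ,  0.2046612 ]), 'eef_rot': array([ 9.93231457e-01,  1.16148832e-01,  1.91217421e-06, -8.49937053e-04]), 'ft_force': array([-0.73744932, -0.47415857,  0.87986879]), 'ft_torque': array([-0.00814648,  0.02054394,  0.02253455]), 'width': 1.0027291385991806} 0.0188
scene [[432.66527652   0.         278.87317519]
 [  0.         432.66527652 209.44002672]
 [  0.           0.           1.        ]] [[ 0.13275121 -0.57027202  0.81065834  1.19424229]
 [ 0.99100648  0.06248044 -0.11833155 -0.12637113]
 [ 0.01683088  0.81907632  0.57343762  0.63301256]
 [ 0.          0.          0.          1.        ]]
top [[461.43297773   0.         278.46367517]
 [  0.         461.43297773 200.84649518]
 [  0.           0.           1.        ]] [[ 0.01912331  0.99259832 -0.11992863  0.33262211]
 [-0.99977763  0.01791817 -0.01111925 -0.04059814]
 [-0.00888805  0.1201146   0.99272024  1.14562777]
 [ 0.          0.          0.          1.        ]]
```

View pics/top0.png

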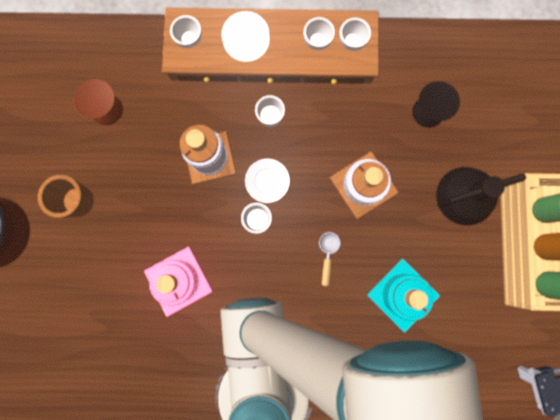

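View pics/scene0.png

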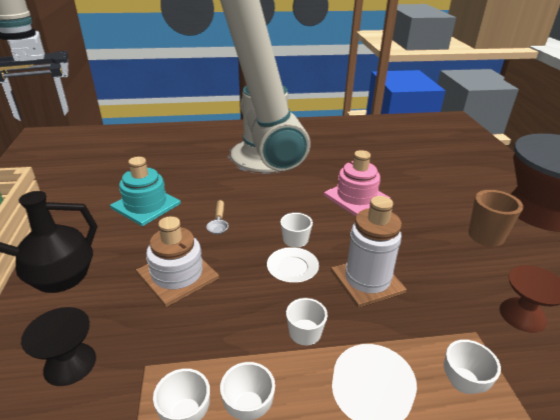

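The squat tin is on the right: knob top at about (373,176) in the top view and (170,224) in the scene view. The tall tin is on the left. The pink and turquoise ones are decoys.

```bash
cat > h.py <<'E'
import numpy as np,cv2
def at_z(f,u,v,z):
    K,T=f["intrinsics"],f["T"]
    d=T[:3,:3]@np.array([(u-K[0,2])/K[0,0],-(v-K[1,2])/K[1,1],-1]);o=T[:3,3]
    return (o+d*(z-o[2])/d[2])[:2]
def pix(f,p):
    K,T=f["intrinsics"],f["T"]
    c=T[:3,:3].T@(np.array(p)-T[:3,3]);return K[0,2]-K[0,0]*c[0]/c[2],K[1,2]+K[1,1]*c[1]/c[2]
E
python3 - <<'E'
from h import *
t=np.load("pics/top0.npz");s=np.load("pics/scene0.npz")
print(at_z(t,373,176,.14),at_z(s,170,224,.14),at_z(t,195,138,.2),at_z(s,380,204,.2))
a=cv2.resize(t["img"][140:230,320:410],(560,560),interpolation=2)
b=cv2.resize(s["img"][205:305,130:230],(560,560),interpolation=2)[:, :230*2]
cv2.imwrite("pics/c1.png",cv2.resize(np.hstack([a,b]),(800,439)))
E
```

```text
[ 0.51306632 -0.23676839] [ 0.52231885 -0.23482551] [0.57676264 0.14799204] [0.58499454 0.14522323]
```

View pics/c1.png

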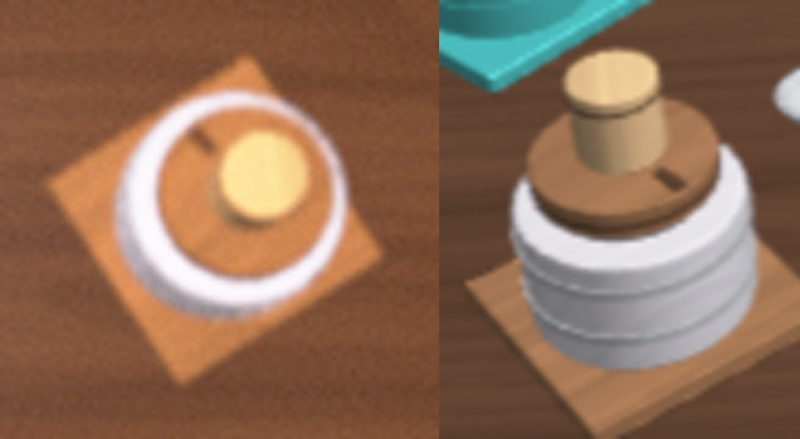

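Knob axis is about (0.516, -0.237). I'll raise the tool, travel over, and prewind the wrist counter-clockwise so that one grip has nearly 5 rad of clockwise travel.

Emit:
jog_arm(deltas=[[0,0,0.04,0,0,0.12,-1],[0,0,0.08,0,0,0.24,-1],[0.03,0.025,0.08,0,0,0.36,-1],[0.06,0.05,0.08,0,0,0.48,-1],[0.09,0.075,0.08,0,0,0.6,-1],[0.12,0.1,0.08,0,0,0.72,-1],[0.15,0.125,0.08,0,0,0.84,-1],[0.18,0.15,0.08,0,0,0.96,-1],[0.21,0.175,0.08,0,0,1.08,-1],[0.24,0.2,0.08,0,0,1.2,-1],[0.27,0.225,0.08,0,0,1.32,-1],[0.3,0.25,0.08,0,0,1.44,-1]])

```text
time_s: 1.1
tool_pos: [0.4336, -0.3078, 0.2852]
eef_rot: [0.668, 0.744, 0.0, -0.0]
ft_force: [0.7, 0.3, -0.4]
width: 1.001
```

```bash
python3 -c "
from bench import robot
o=robot.observe();print(o['q'],o['tool_pos'],o['eef_rot'])"
```

```text
[-7.48172857e-01  1.75331507e-01  1.44525715e+00  3.57299782e-06
  1.52146185e+00 -8.56073999e-01] [ 0.43364152 -0.30781151  0.28522694] [ 6.67947693e-01  7.44208188e-01  5.61267705e-06 -2.28861281e-04]
```

Emit:
jog_arm(deltas=[[0.015,0.012,0,0,0,0.12,-1],[0.03,0.024,0,0,0,0.24,-1],[0.045,0.036,0,0,0,0.36,-1],[0.06,0.048,0,0,0,0.48,-1],[0.07,0.06,0,0,0,0.6,-1],[0.082,0.07,-0.01,0,0,0.72,-1],[0.082,0.07,-0.02,0,0,0.84,-1],[0.082,0.07,-0.03,0,0,0.96,-1],[0.082,0.07,-0.04,0,0,1.08,-1],[0.082,0.07,-0.05,0,0,1.2,-1],[0.082,0.07,-0.06,0,0,1.32,-1],[0.082,0.07,-0.07,0,0,1.44,-1]])

```text
time_s: 2.1
tool_pos: [0.5144, -0.2393, 0.2145]
eef_rot: [0.011, 1.0, 0.0, -0.0]
ft_force: [-0.6, 0.1, 0.1]
width: 1.004
```

Emit:
jog_arm(deltas=[[0,0,0,0,0,0.12,-1],[0,0,0,0,0,0.24,-1],[0,0,0,0,0,0.36,-1],[0,0,0,0,0,0.48,-1],[0,0,0,0,0,0.48,-1],[0,0,0,0,0,0.48,-1]])

```text
time_s: 2.6
tool_pos: [0.5145, -0.2394, 0.2151]
eef_rot: [-0.222, 0.975, 0.0, -0.0]
ft_force: [0.8, -0.6, 0.4]
width: 0.997
```

Run:
```python
from bench import robot
from h import *
o=robot.observe();print(o['q'],o['tool_pos'],o['eef_rot'])
f=robot.grab_frame("wrist");np.savez("pics/w1.npz",**{k:f[k] for k in("img","intrinsics","T")})
im=f["img"].copy()
for z,c in((.139,(0,255,0)),(.099,(255,0,0))):
    n=np.linspace(0,2*np.pi,60);r=.02 if z>.13 else .042
    p=np.array([pix(f,(.516+r*np.cos(a),-.237+r*np.sin(a),z)) for a in n]);cv2.polylines(im,[p.astype(int)],True,c,1);print(p.mean(0))
cv2.imwrite("pics/w1.png",im)
```

```text
[-5.58159295e-01  2.59790702e-01  1.50366652e+00  1.13180153e-04
  1.37904488e+00 -2.57715665e+00] [ 0.51445654 -0.23935221  0.21512377] [-2.22218895e-01  9.74996694e-01  3.59932039e-04 -2.83393936e-04]
[280.35259405 220.67271171]
[279.86379432 206.40085584]
```

View pics/w1.png

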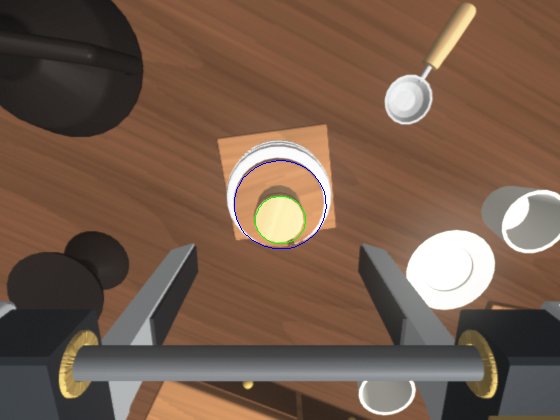

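The wrist view agrees: the overlaid knob circle sits on the knob at (280,220) to about 1 px. Next I descend onto it and close the jaws.

Emit:
jog_arm(deltas=[[0.0015,0.0025,-0.015,0,0,0,-1],[0.0015,0.0025,-0.035,0,0,0,-1],[0.0015,0.0025,-0.055,0,0,0,-1],[0.0015,0.0025,-0.075,0,0,0,-1],[0.0015,0.0025,-0.09,0,0,0,-1],[0.0015,0.0025,-0.1,0,0,0,-1],[0.0015,0.0025,-0.107,0,0,0,-1],[0.0015,0.0025,-0.107,0,0,0,-1]])

```text
time_s: 3.32
tool_pos: [0.5155, -0.2366, 0.1072]
eef_rot: [-0.223, 0.975, 0.001, -0.001]
ft_force: [-0.3, -0.3, -0.4]
width: 0.997
```

Emit:
jog_arm(deltas=[[0,0,0,0,0,0,0.3],[0,0,0,0,0,0,1],[0,0,0,0,0,0,1],[0,0,0,0,0,0,1],[0,0,0,0,0,0,1],[0,0,0,0,0,0,1],[0,0,0,0,0,0,1],[0,0,0,0,0,0,1],[0,0,0,0,0,0,1]])

```text
time_s: 4.07
tool_pos: [0.5164, -0.2375, 0.1086]
eef_rot: [-0.224, 0.975, -0.001, 0.0]
ft_force: [-1.0, -1.1, -0.8]
width: 0.423
```

The jaws hold the knob: 0.423 × 94 mm ≈ 40 mm, with low side force. Now I turn clockwise and follow the lid down.

Emit:
jog_arm(deltas=[[0,0,-0.0002,0,0,-0.1,1],[0,0,-0.0004,0,0,-0.2,1],[0,0,-0.0006,0,0,-0.3,1],[0,0,-0.0008,0,0,-0.4,1],[0,0,-0.001,0,0,-0.5,1],[0,0,-0.0012,0,0,-0.6,1],[0,0,-0.0014,0,0,-0.7,1],[0,0,-0.0016,0,0,-0.8,1],[0,0,-0.0018,0,0,-0.9,1],[0,0,-0.002,0,0,-1.0,1],[0,0,-0.0022,0,0,-1.1,1],[0,0,-0.0024,0,0,-1.2,1]])

```text
time_s: 5.07
tool_pos: [0.5164, -0.2388, 0.1063]
eef_rot: [0.368, 0.93, -0.001, 0.001]
ft_force: [-0.5, -3.6, -0.9]
width: 0.419
```

```bash
cat > st.py <<'E'
from bench import robot
import numpy as np
np.set_printoptions(precision=3,suppress=True)
o=robot.observe();print(*[(k,o[k]) for k in('time_s','q','tool_pos','ft_force','ft_torque','width')],o['joint_efforts'][5])
E
python3 st.py
python3 - <<'E'
from bench import robot
from h import *
f=robot.grab_frame("scene");np.savez("pics/s2.npz",**{k:f[k] for k in("img","intrinsics","T")})
w=robot.grab_frame("wrist")["img"]
b=cv2.resize(f["img"][180:305,110:250],(470,420),interpolation=2)
cv2.imwrite("pics/s2.png",np.hstack([b,w[:,130:460]]))
E
```

```text
('time_s', 5.0667) ('q', array([-0.554,  0.338,  1.673, -0.003,  1.128, -1.37 ])) ('tool_pos', array([ 0.516, -0.239,  0.106])) ('ft_force', array([-0.469, -3.595, -0.875])) ('ft_torque', array([-0.651, -0.099,  0.149])) ('width', 0.41872047460276296) -0.8935287594795227
```

View pics/s2.png

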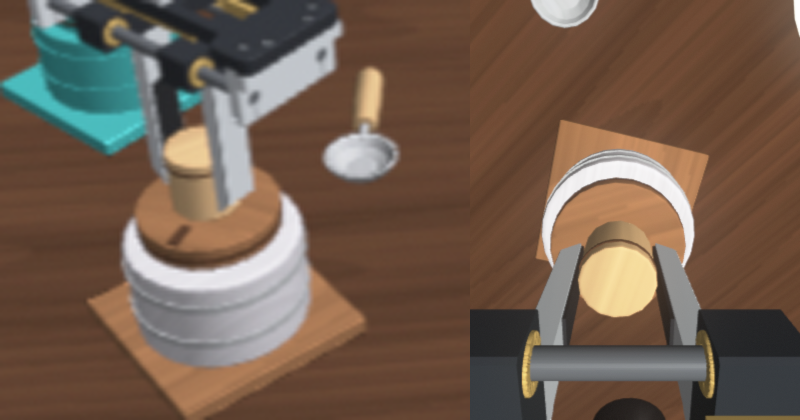

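The mark on the squat lid went from front-right to front-left, so the lid is turning clockwise with the grip. I'll continue.

Emit:
jog_arm(deltas=[[0,0,-0.0002,0,0,-0.1,1],[0,0,-0.0004,0,0,-0.2,1],[0,0,-0.0006,0,0,-0.3,1],[0,0,-0.0008,0,0,-0.4,1],[0,0,-0.001,0,0,-0.5,1],[0,0,-0.0012,0,0,-0.6,1],[0,0,-0.0014,0,0,-0.7,1],[0,0,-0.0016,0,0,-0.8,1],[0,0,-0.0018,0,0,-0.9,1],[0,0,-0.002,0,0,-1.0,1],[0,0,-0.0022,0,0,-1.1,1],[0,0,-0.0024,0,0,-1.2,1]])

```text
time_s: 6.17
tool_pos: [0.5152, -0.2391, 0.1039]
eef_rot: [0.828, 0.561, -0.002, 0.001]
ft_force: [-3.2, -6.3, 0.9]
width: 0.419
```

```bash
python3 st.py
```

```text
('time_s', 6.1667) ('q', array([-0.554,  0.34 ,  1.677, -0.005,  1.124, -0.173])) ('tool_pos', array([ 0.515, -0.239,  0.104])) ('ft_force', array([-3.174, -6.252,  0.922])) ('ft_torque', array([-1.14 ,  0.435,  0.083])) ('width', 0.4189299358802076) -0.8977342955768108
```

Emit:
jog_arm(deltas=[[0,0,-0.0001,0,0,-0.06,1],[0,0,-0.0002,0,0,-0.12,1],[0,0,-0.0004,0,0,-0.18,1],[0,0,-0.0005,0,0,-0.24,1],[0,0,-0.0006,0,0,-0.3,1],[0,0,-0.0007,0,0,-0.36,1]])

```text
time_s: 6.67
tool_pos: [0.5149, -0.2389, 0.1031]
eef_rot: [0.914, 0.405, -0.002, 0.001]
ft_force: [-3.5, -4.9, 1.0]
width: 0.417
```

```bash
python3 st.py
```

```text
('time_s', 6.6667) ('q', array([-0.554,  0.34 ,  1.678, -0.005,  1.123,  0.185])) ('tool_pos', array([ 0.515, -0.239,  0.103])) ('ft_force', array([-3.54 , -4.941,  0.976])) ('ft_torque', array([-1.102,  0.571,  0.073])) ('width', 0.4173581854160139) -0.5097355507314205
```

Emit:
jog_arm(deltas=[[0,0,-0.0001,0,0,-0.06,1],[0,0,-0.0002,0,0,-0.12,1],[0,0,-0.0004,0,0,-0.18,1],[0,0,-0.0005,0,0,-0.24,1],[0,0,-0.0006,0,0,-0.3,1],[0,0,-0.0007,0,0,-0.36,1]])

```text
time_s: 7.17
tool_pos: [0.5146, -0.2387, 0.1024]
eef_rot: [0.972, 0.235, -0.002, 0.001]
ft_force: [-3.2, -4.5, 0.8]
width: 0.421
```

```bash
python3 st.py
```

```text
('time_s', 7.1667) ('q', array([-0.554,  0.341,  1.68 , -0.005,  1.122,  0.545])) ('tool_pos', array([ 0.515, -0.239,  0.102])) ('ft_force', array([-3.183, -4.457,  0.762])) ('ft_torque', array([-1.039,  0.623,  0.091])) ('width', 0.4206531593390622) -0.5121553502976894
```

Emit:
jog_arm(deltas=[[0,0,-0.0001,0,0,-0.06,1],[0,0,-0.0002,0,0,-0.12,1],[0,0,-0.0003,0,0,-0.18,1],[0,0,-0.0004,0,0,-0.24,1]])

```text
time_s: 7.5
tool_pos: [0.5144, -0.2384, 0.1019]
eef_rot: [0.993, 0.117, -0.002, 0.001]
ft_force: [-4.5, -3.0, 1.9]
width: 0.419
```

```bash
python3 st.py
```

```text
('time_s', 7.5) ('q', array([-0.554,  0.341,  1.68 , -0.005,  1.121,  0.784])) ('tool_pos', array([ 0.514, -0.238,  0.102])) ('ft_force', array([-4.514, -2.964,  1.949])) ('ft_torque', array([-0.777,  0.66 ,  0.83 ])) ('width', 0.418841755504902) 0.22175811231136322
```

The axial moment jumped from 0.09 to 0.83 N m after about 3.36 rad, which fits the stop. A small further turn should confirm it.

Emit:
jog_arm(deltas=[[0,0,0,0,0,-0.05,1],[0,0,0,0,0,-0.1,1],[0,0,0,0,0,-0.1,1]])

```text
time_s: 7.75
tool_pos: [0.5165, -0.2379, 0.1021]
eef_rot: [0.998, 0.068, 0.0, 0.001]
ft_force: [0.6, -3.2, 0.3]
width: 0.419
```

```bash
python3 st.py
python3 - <<'E'
from bench import robot
from h import *
f=robot.grab_frame("scene")
a=np.load("pics/s2.npz")["img"]
g=lambda i:cv2.resize(i[180:305,110:250],(400,357),interpolation=2)
cv2.imwrite("pics/s3.png",np.hstack([g(np.load("pics/scene0.npz")["img"]),g(f["img"])]))
E
```

```text
('time_s', 7.75) ('q', array([-0.553,  0.342,  1.679, -0.002,  1.119,  0.882])) ('tool_pos', array([ 0.516, -0.238,  0.102])) ('ft_force', array([ 0.573, -3.167,  0.32 ])) ('ft_torque', array([-0.621, -0.044,  0.556])) ('width', 0.4192840825681086) 0.8964191749691963
```

View pics/s3.png

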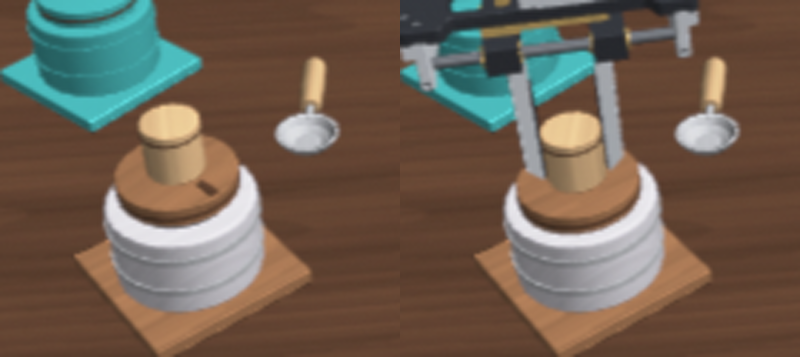

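The grip slipped at 0.56–0.83 N m against roughly 0.08 N m of thread friction, so the lid is on its stop. I'll release, lift and check the lid's height.

Emit:
jog_arm(deltas=[[0,0,0,0,0,0.0,-1],[0,0,0,0,0,0.0,-1],[0,0,0,0,0,0.0,-1],[0,0,0,0,0,0.0,-1],[0,0,0,0,0,0.0,-1],[0,0,0,0,0,0,-1]])

```text
time_s: 8.3
tool_pos: [0.516, -0.2367, 0.1018]
eef_rot: [0.998, 0.066, -0.0, -0.0]
ft_force: [-0.0, 0.5, 0.0]
width: 0.81
```

Emit:
jog_arm(deltas=[[0,0,0.02,0,0,0,-1],[0,0,0.05,0,0,0,-1],[0,0,0.08,0,0,0,-1],[0,0,0.11,0,0,0,-1],[0,0,0.14,0,0,0,-1],[-0.03,0,0.16,0,0,0,-1],[-0.06,0,0.18,0,0,0,-1],[-0.09,0,0.18,0,0,0,-1],[-0.12,0,0.18,0,0,0,-1],[-0.12,0,0.18,0,0,0,-1],[-0.12,0,0.18,0,0,0,-1]])

```text
time_s: 9.22
tool_pos: [0.3954, -0.2368, 0.2825]
eef_rot: [0.998, 0.066, 0.001, 0.0]
ft_force: [0.7, -0.5, 0.4]
width: 0.996
```

```bash
python3 st.py
python3 - <<'E'
from bench import robot
from h import *
f=robot.grab_frame("scene");t=robot.grab_frame("top")
s0=np.load("pics/scene0.npz")["img"]
g=lambda i:cv2.resize(i[205:305,130:230],(400,400),interpolation=2)
cv2.imwrite("pics/s4.png",np.hstack([g(s0),g(f["img"])]))
# expected pixel shift of lid per mm, measured by vertical template match of the knob top
T=s0[215:232,155:186]
r=cv2.matchTemplate(cv2.resize(f["img"][205:245,145:200],None,fx=8,fy=8,interpolation=2),cv2.resize(T,None,fx=8,fy=8,interpolation=2),5)
_,m,_,l=cv2.minMaxLoc(r);print("knob shift px",l[0]/8-10,l[1]/8-10,m)
for d in(5,6,7,8):print(d,np.array(pix(f,(.516,-.237,.1325)))-np.array(pix(f,(.516,-.237,.1325+d/1000))))
# tall tin change
a=s0[190:240,345:410].astype(int);b=f["img"][190:240,345:410].astype(int);print("tall diff",np.abs(a-b).mean(),np.abs(a-b).max())
E
```

```text
('time_s', 9.2167) ('q', array([-0.691,  0.063,  1.584,  0.   ,  1.493,  0.748])) ('tool_pos', array([ 0.395, -0.237,  0.282])) ('ft_force', array([ 0.69 , -0.469,  0.419])) ('ft_torque', array([ 0.004, -0.047, -0.017])) ('width', 0.9960735507371237) -0.035361594054847956
knob shift px 0.25 2.75 0.9699059724807739
5 [0.33741257 2.10338173]
6 [0.40517812 2.52582253]
7 [0.47303849 2.94885436]
8 [0.54099387 3.37247846]
tall diff 0.34492307692307694 2
```

View pics/s4.png

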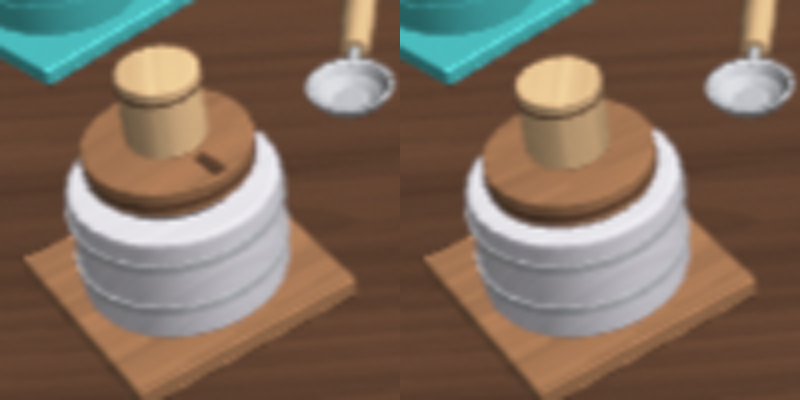

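The lid sank 2.75 px, about 6.5 mm, which equals 3.3 rad at 2 mm per rad. That agrees with the turn made before the stop. The tall tin's pixels haven't changed.

```bash
python3 -c "
from bench import robot
print(robot.job_done())"
```

```text
the job is handed in; nothing more can be done
None
```

I screwed the squat tin's lid clockwise down to its stop in one grip of about 3.3 rad. I then let go, lifted clear and handed the job in at about 9 s of the 48 s allowed. No verdict was reported.

- **Stop reached:** the turning moment rose from about 0.09 to 0.83 N m, and the knob then slipped in the pads on a small extra turn. The lid's angle can't be read directly, so this is the main evidence that it is home.
- **Lid height:** in the scene image the lid sank about 6.5 mm, which matches 3.3 rad at 2 mm per rad.
- **Tall tin:** its lid area in the scene image was unchanged from the start (at most 2 grey levels of difference).
- **Robot clear:** the gripper is open above and beside the tin, with wrist force near zero.

No check failed. The one small disagreement was in the first camera estimates of the knob, where the top and scene views differed by a few millimetres. The wrist view then confirmed the averaged position.

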